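# Open the ratchet stop and push the green-lidded tin into its row

## Robot

A 6-joint arm with a two-finger parallel gripper is mounted at the origin on the work surface. World frame = base frame: x ahead of the robot, y to its left, z up, the work surface at z = 0. Lengths are in m, angles in rad, forces in N, time in s.
With the tool pointing down it reaches from about 0.275 to 0.85 m from the base axis. Payload 5.2 kg.
Tool frame: the origin (TCP) lies on the centre line of the jaws, within the pads' length; the fingertips stand bot.finger_overhang ahead of it and the grasp point (between the pads) lies 6 mm ahead of it (bot.finger_overhang is the distance from the TCP to the fingertips, in m); z points along the fingers, y is the line along which they close (so a half turn about z gives the same grasp; the last joint's range is limited). The gripper opens to 85 mm and grips with 20 to 120 N. Pads are 22 mm wide; open, the fingers measure 114 mm over their backs; the gripper's body (76 mm by 85 mm) begins 54 mm behind the grasp point. The pads swing forward as they close: fully open they stand 13 mm farther back than shut.
Start: joints at [1.016, 0.259, 1.535, -0, 1.348, -0.203], TCP at [0.19, 0.516, 0.256] pointing down, gripper open.
Joint ranges: [-3.14, 3.14], [-0.91, 2.08], [0.19, 2.58], [-1.22, 4.36], [0.22, 2.71], [-3.12, 3.12]. Speed limits (rad/s): [2.57, 2.57, 3.14, 3.14, 3.14, 3.14].

## Interface

Orientations are given as [roll, pitch, yaw] about the fixed x, y, z axes, in that order (R = Rz(yaw) Ry(pitch) Rx(roll)).
In Python, from station import bot gives the robot as it stands. The module is installed in compiled form; this text tells all that it offers. Calls block until the motion is done:
- bot.reach(position, orientation): joint-space move of the TCP to a pose.
- bot.movel(position, ori=None, velocity=0.15): straight line of the TCP; ori=None keeps the orientation; velocity is the mean speed in m/s.
- bot.set_joints(angles): joint-space move.
- bot.set_gripper(opening): finger opening in m; the grip force is fixed at half the most; returns when the fingers have stopped.
- bot.dwell(seconds).
- bot.ik(position, orientation): joint angles nearest the present ones, or None.
- bot.snapshot(name): name is "side" or "top" or "wrist"; returns (picture, depth): 384x512x3 uint8, red, green, blue; 384x512 float32, m along the optical axis (not along the pixel's ray), 0 where there is no reading.
- bot.calibration(name): a dict with "mtx" (3x3 intrinsics, pixels), "world_from_camera" (4x4, takes a point from camera to world coordinates); the wrist camera has in their place "tool_from_camera" (4x4, takes a point from camera to tool coordinates, whose origin is the TCP and whose axes are the flange's). Camera axes: x right, y down, z forward; pixel columns grow to the right and rows downward; lengths in m; the calibration is good to about 2 mm. A picture is of the moment at which its call begins: read the wrist's pose just before it. calibration takes no time and is no camera call.
A pose or a line that the arm cannot do raises bot.PlanningError and nothing moves.
- bot.sign_off(): hands the job in; it is judged then, once.
Readings, each from a call of its own:
- bot.current_time_s(): time.
- bot.current_q(): joint angles.
- bot.current_qvel(): joint speeds.
- bot.current_tau(): joint torques, N m.
- bot.current_position(): TCP position.
- bot.current_ee_rot(): TCP orientation.
- bot.current_contact_force(): force on the tool from outside, world axes, zero at the start.
- bot.current_ft_torque(): the same for the moment, N m.
- bot.current_finger_gap(): finger opening in m.
- bot.current_grip_force(): force on a finger pad.
Only numpy, scipy, OpenCV 4.12 (cv2) and the standard library are available. Lean on these libraries where they do the work, as an engineer would, in place of code of your own. Each camera call takes 0.05 s, during which the arm holds its last target. There are 200 camera calls.

## Task

Make room in the row of tins on the lowest step: press down the orange release on the ratchet stop and, keeping it pressed, push the stop back along its bar, away from the tins, as far as it goes, and let the release spring up again. Then push the green-lidded tin across the step into the gap, until it stands against the bar beside the other two tins. Only press and push with the fingers: lift or tip nothing, and leave the other things where they stand.

Things in the scene. Friction and masses are not known exactly. Their poses are not given: they have to be found in the camera images.
- riser: Clear acrylic three-step riser, fixed, 620 mm wide. Origin on the counter; x away from the robot (up the steps), y left along them, z up. In its frame, mm: lowest step top z 35, x -120 (front edge) to 100; second step z 85, x 100 to 200; third z 135, x 200 to 300; both upper steps hold fixed tins 45 tall. A fixed steel end plate closes the row's left end, right face y 175, x 0 to 90, top z 81.
- bar_front (a point): Point on the front (robot-side) face of the aluminium bar, at riser x 62, y 0, z 60 mm. The bar runs along riser y, 12 mm wide, 16 tall, underside 17 mm above the step, between posts at y -172 and 190 (tops z 72). Tins of the row stand in front of it: tin_a by the end plate, tin_b, the gap, then the jaw of the stop. A tin touching the bar has its centre at riser x 29.
- gap (a point): Where the underside centre of the green-lidded tin should finally be, at step height: in front of the bar, at riser x 29, y -17 mm, the middle of the gap when the stop is fully back; the gap is then about 116 mm wide, from tin_b's edge (y about 40) to the jaw (y -75).
- stop (a joint): Sliding ratchet stop on the bar, m: 0 = fully back (solid end, right), grows to the left (riser +y) to the tins; 0.070 to 0.112 at the start. Grey carriage 46 (x) by 60 (y) mm, top z 90, with a dark jaw plate on its left. The ratchet lets it go left, but blocks it going right beyond one 6 mm tooth unless the release is kept pressed; then it slides with about 2 N of friction.
- jaw_face (a point): Middle of the jaw's left face, which looks at the tins, at riser y = -75 mm + stop value. Jaw plate 8 mm thick, riser x 0 to 85, z 37 to 83 mm. The carriage behind it (riser x 45 to 91) reaches 68 mm right of this face.
- release (a joint): Travel of the orange release paddle on the carriage, m: 0 = up, 0.010 = fully down (hard end). Sprung: about 2.5 N to start, 6 N fully down. From 0.0045 on the ratchet is free; let go, it springs up and the ratchet catches (a pawl resting on a tooth tip may keep it up to 3 mm down).
- release_top (a point): Centre of the top face of the orange paddle, 36 (x) by 44 (y) mm, riser z 103.5 when up. Moves with paddle and stop: at riser x 68, 37 mm right of the jaw face. A grey fence on the carriage, 46 wide (x), 8 thick, top at z 120, stands just right of the paddle (left face 23 mm right of this point): fingers on the paddle can push the stop right against it.
- stray_tin: The green-lidded round steel tin to be pushed in: 66 mm diameter, 45 mm tall, 0.14 to 0.28 kg; origin at the centre of its underside. At the start it stands alone near the front of the lowest step, roughly in front of the place of the gap.
- tin_a: Steel-lidded tin, same size, in the row beside the end plate; origin at the centre of its underside.
- tin_b: Steel-lidded tin, same size, in the row beside tin_a, on the gap side; origin at the centre of its underside.
- mug: Blue enamel mug, 76 mm across and 85 tall, at one end of the lowest step; origin at the centre of its underside. Bystander.
- jar: Glass jar with clamped lid, 76 mm across and 108 tall, at the other end of the lowest step; origin at the centre of its underside. Bystander. Mug and jar may change places.
- scoop: Olive-wood scoop, 46 mm wide, 140 long, 22 tall, lying along the front right of the lowest step; origin under its middle. Bystander.
- bowl: Dark wooden bowl, 120 mm across, 45 tall, on the counter right of the riser. Bystander.
- shaker: Amber glass shaker, 50 mm across, 110 tall, on the counter left of the riser. Bystander.
Things that resemble listed ones, but are neither listed nor needed, are in the scene too. What is shaped like the stray_tin but turquoise or yellow is not meant.

How it is judged:
On the way, in this order (a step that is already met when the one before it is completed fails the run):
1. the release is pressed down while the stop is still forward (value of joint release above 0.0045 m and value of joint stop above 0.055 m), for 0.05 s.
2. the stop is pushed fully back (value of joint stop below 0.008 m), for 0.1 s.
3. the release is let go and the green-lidded tin stands against the bar in the gap (value of joint release below 0.0045 m and x of stray_tin in the frame of riser above 0.019 m), for 0.2 s.
At the end, for the whole second after the job is handed in: The stop is within 8 mm of the back end of its travel, the release is up (within 4.5 mm), and the green-lidded tin stands upright and at rest on the step in the gap between tin_b and the jaw, within 10 mm of touching the bar (all of step 3 and value of joint stop below 0.008 m and x of stray_tin in the frame of riser below 0.035 m and y of stray_tin in the frame of riser between -0.045 and 0.02 m and height (world z) of stray_tin between 0.031 and 0.039 m and angle between stray_tin's own z axis and vertical below 0.08 rad and linear speed of stray_tin below 0.01 m/s).
It fails at once if the green-lidded tin is lifted or tipped (height (world z) of stray_tin above 0.047 m or height (world z) of stray_tin below 0.025 m or angle between stray_tin's own z axis and vertical above 0.35 rad).
It fails at once if a tin of the row is shifted by more than 20 mm, lifted or tipped (distance of any of tin_a, tin_b from where it was at the start of the episode above 0.02 m or height (world z) of any of tin_a, tin_b above 0.047 m or angle between any of tin_a, tin_b's own z axis and vertical above 0.35 rad).
It fails at once if the mug, jar, scoop, bowl or shaker is shifted by more than 20 mm (distance of any of mug, jar, scoop, bowl, shaker from where it was at the start of the episode above 0.02 m).
It also fails if it takes over 46 s, if anything falls off the work surface, if the arm or the gripper's body presses on something with over 40 N, if the wrist force passes 120 N, or if a joint passes its speed limit or range.

## Working session

There is one attempt and no reset: what is moved stays moved. The work goes in short steps, each a Python script; the robot and the scene stay as the last script left them, time stands still between calls to the robot, and variables do not carry over. Pictures are saved under pics/ and viewed, at most 10 in all, crops included, and the job is handed in when it is done.

```bash
mkdir -p pics; python3 - <<'E'
from station import bot
import cv2,numpy as np
for n in("side","top"):
    p,d=bot.snapshot(n);cv2.imwrite(f"pics/{n}0.png",p[:,:,::-1]);np.savez(f"{n}0.npz",p=p,d=d)
    c=bot.calibration(n);print(n,c["mtx"].round(1).tolist(),c["world_from_camera"].round(3).tolist())
print(bot.calibration("wrist")["tool_from_camera"].round(3).tolist(),bot.finger_overhang,bot.current_time_s(),bot.current_ee_rot())
E
```

```text
side [[404.6, 0.0, 247.6], [0.0, 404.6, 189.0], [0.0, 0.0, 1.0]] [[0.91, -0.206, 0.361, -0.023], [-0.415, -0.497, 0.762, -1.034], [0.022, -0.843, -0.538, 0.84], [0.0, 0.0, 0.0, 1.0]]
top [[473.3, 0.0, 254.3], [0.0, 473.3, 190.0], [0.0, 0.0, 1.0]] [[0.028, -0.997, 0.071, 0.364], [-1.0, -0.028, -0.01, -0.001], [0.012, -0.07, -0.997, 1.725], [0.0, 0.0, 0.0, 1.0]]
[[-0.0, -0.955, -0.296, 0.075], [1.0, -0.0, -0.001, 0.0], [0.0, -0.296, 0.955, -0.117], [0.0, 0.0, 0.0, 1.0]] 0.025 0.1 [-3.13993135e+00 -3.26852124e-04  2.78978487e+00]
```

View pics/side0.png

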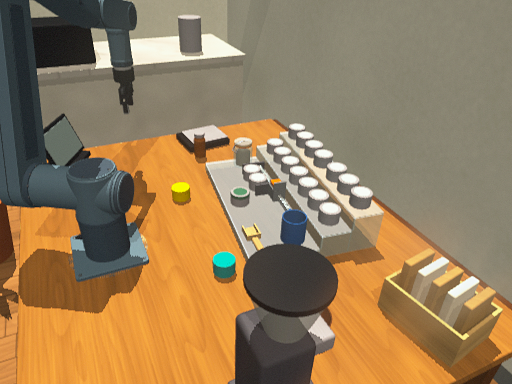

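View pics/top0.png

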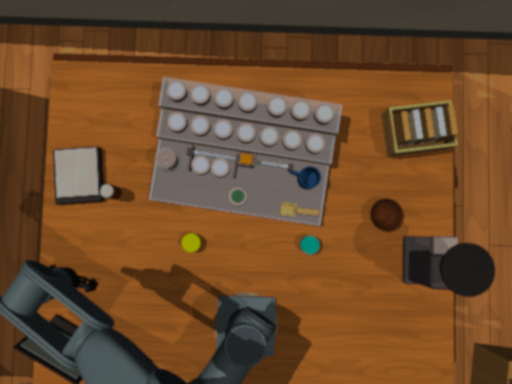

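The side view shows the orange paddle at (276,182) and the green tin at (240,192). In the top view the paddle is at (246,159), the green tin at (237,196), tin_a at (201,164), tin_b at (219,167), the mug at (308,177) and the scoop at (300,210). The riser is turned clockwise by a few degrees.

```bash
cat > h.py <<'E'
from station import bot
import cv2,numpy as np
from scipy.spatial.transform import Rotation as R
def wfc(n):
    c=bot.calibration(n)
    if n!="wrist": return c["mtx"],np.array(c["world_from_camera"])
    T=np.eye(4);T[:3,:3]=R.from_euler("xyz",bot.current_ee_rot()).as_matrix();T[:3,3]=bot.current_position()
    return c["mtx"],T@c["tool_from_camera"]
def ray(K,T,uv,z):
    d=T[:3,:3]@np.linalg.inv(K)@np.array([*uv,1.]);o=T[:3,3]
    return (o+d*(z-o[2])/d[2])
def blobs(p,lo,hi,amin=20):
    m=cv2.inRange(cv2.cvtColor(p,cv2.COLOR_RGB2HSV),np.array(lo),np.array(hi))
    n,_,s,c=cv2.connectedComponentsWithStats(m)
    return [(c[i].round(1).tolist(),s[i].tolist()) for i in range(1,n) if s[i,4]>=amin]
E
python3 - <<'E'
from h import *
K,T=wfc("top");a=np.load("top0.npz");p,d=a["p"],a["d"]
for nm,lo,hi,z in(("orange",(8,150,150),(18,255,255),.1035),("green",(60,80,50),(85,255,255),.08)):
    for c,s in blobs(p,lo,hi,6): print(nm,c,s,ray(K,T,c,z).round(4))
for nm,c,z in(("a",(201,164),.08),("b",(219.5,167.5),.08),("fl",(150,199.5),.035),("fr",(322,223),.035)): print(nm,ray(K,T,c,z).round(4))
# depth points on step level, lids
v,u=np.mgrid[:384,:512];P=np.stack([(u-K[0,2])*d/K[0,0],(v-K[1,2])*d/K[1,1],d],-1)@T[:3,:3].T+T[:3,3]
z=P[...,2];roi=(u>140)&(u<350)&(v>70)&(v<228)
print(np.histogram(z[roi&(d>0)],bins=np.arange(-.01,.2,.01)))
for lab,lo,hi in(("step1",.028,.042),("step3",.128,.142)):
    m=(roi&(z>lo)&(z<hi)).astype(np.uint8);m=cv2.morphologyEx(m,cv2.MORPH_OPEN,np.ones((3,3)));q=P[m>0][:,:2].astype(np.float32)
    r=cv2.minAreaRect(q);print(lab,r,cv2.boxPoints(r).round(3).tolist(),z[m>0].mean())
E
```

```text
orange [26.3, 49.8] [22, 46, 9, 11, 67] [0.9464 0.7915 0.1035]
orange [38.5, 71.1] [31, 46, 15, 50, 575] [0.872  0.7447 0.1035]
orange [70.0, 50.1] [59, 48, 23, 5, 80] [0.9502 0.6398 0.1035]
orange [95.3, 51.2] [85, 49, 22, 5, 63] [0.9491 0.5516 0.1035]
orange [20.4, 74.6] [14, 51, 15, 37, 357] [0.8576 0.8065 0.1035]
orange [95.5, 75.4] [63, 71, 66, 10, 460] [0.8629 0.5465 0.1035]
orange [216.1, 78.3] [192, 75, 50, 9, 268] [0.8657 0.1269 0.1035]
orange [478.9, 84.7] [465, 74, 22, 26, 303] [ 0.8716 -0.7949  0.1035]
orange [501.3, 83.4] [489, 75, 23, 21, 330] [ 0.8787 -0.874   0.1035]
orange [337.7, 81.0] [318, 79, 39, 5, 106] [ 0.8694 -0.2983  0.1035]
orange [315.1, 85.0] [306, 84, 18, 3, 32] [ 0.8527 -0.2194  0.1035]
orange [447.5, 84.6] [445, 84, 6, 2, 8] [ 0.8685 -0.6842  0.1035]
orange [81.2, 88.8] [73, 87, 17, 4, 40] [0.814  0.5935 0.1035]
orange [24.9, 90.7] [23, 90, 5, 3, 10] [0.8013 0.7874 0.1035]
orange [100.9, 104.0] [51, 90, 103, 34, 1701] [0.7625 0.5227 0.1035]
orange [491.4, 95.9] [490, 94, 5, 4, 14] [ 0.8329 -0.8387  0.1035]
orange [337.9, 100.1] [323, 98, 29, 5, 71] [ 0
[... 7141 characters left out ...]
0.08,  0.09,  0.1 ,  0.11,  0.12,  0.13,  0.14,  0.15,  0.16,
        0.17,  0.18,  0.19]))
step1 ((0.5107231140136719, 0.03803068399429321), (0.6205310821533203, 0.22069896757602692), 82.8088607788086) [[0.3619999885559082, -0.25600001215934753], [0.5809999704360962, -0.2840000092983246], [0.6589999794960022, 0.3319999873638153], [0.4399999976158142, 0.36000001430511475]] 0.03416399608343023
step3 ((0.6698557734489441, 0.017345905303955078), (0.6197240948677063, 0.3008808493614197), 83.08429718017578) [[0.4830000102519989, -0.2720000147819519], [0.7820000052452087, -0.30799999833106995], [0.8569999933242798, 0.3070000112056732], [0.5580000281333923, 0.34299999475479126]] 0.13403964647456737
```

```bash
cat >> h.py <<'E'
YAW=-np.radians(7.1);O=np.array([.520,.037])
Rz=np.array([[np.cos(YAW),-np.sin(YAW)],[np.sin(YAW),np.cos(YAW)]])
def W(x,y,z): return [*(O+Rz@[x,y]),z]
def Ri(p): return (Rz.T@(np.array(p[:2])-O)*1000).round(1)
ORI=[np.pi,0,np.pi+YAW]
E
python3 - <<'E'
from h import *
print(bot.ik(W(-.02,.0,.3),ORI))
bot.reach(W(-.02,0,.3),ORI);bot.set_gripper(0)
bot.dwell(.2)
K,T=wfc("wrist");p,d=bot.snapshot("wrist");cv2.imwrite("pics/w0.png",p[:,:,::-1])
np.savez("w0.npz",p=p,d=d,K=K,T=T)
for nm,lo,hi,z in(("orange",(5,190,150),(18,255,255),.1035),("green",(60,80,50),(85,255,255),.08)):
    for c,s in blobs(p,lo,hi,150): print(nm,c,s,Ri(ray(K,T,c,z)))
print(bot.current_time_s(),bot.current_position(),bot.current_contact_force())
E
```

```text
[-0.14392454  0.14395913  1.57247801  0.          1.42515551 -1.59080249]
green [254.2, 130.3] [235, 107, 44, 45, 531] [-60.1  -5.9]
3.1667 [0.50014753 0.03943537 0.3000199 ] [-0.30728345 -0.54874546  0.23605207]
```

View pics/w0.png

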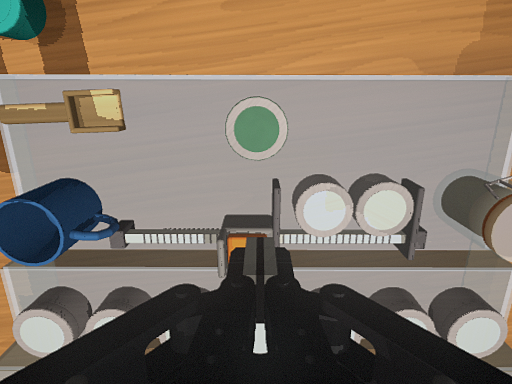

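The close view shows the green lid at (256,129), tin_b at (325,208) and tin_a at (384,207). The jaw's top front end is at about (277,181), the fence at about (222,250), and the orange paddle is partly hidden near (240,243). I'll check these against the model.

```bash
python3 - <<'E'
from h import *
a=np.load("w0.npz");K,T=a["K"],a["T"]
for nm,c,z in(("frontedge l",(60,75.5),.035),("frontedge r",(460,77),.035),("jaw corner",(280,180),.083),("jaw R corner",(273,180),.083),("tin_b",(325,209),.08),("tin_a",(384.5,208),.08),("stray",(256.5,127.5),.08),("post",(124,226),.072),("fence frontleftcorner",(226,233),.12),("fence frontright",(218,233),.12),("paddle front",(240,234),.1035),("barfront",(170,233),.068),("barfront r",(380,233),.068),("scoop",(95,110),.05),("jar",(470,205),.14)): print(nm,Ri(ray(K,T,c,z)))
E
```

```text
frontedge l [-116.7 -226.3]
frontedge r [-114.9  227. ]
jaw corner [-7. 22.]
jaw R corner [-7.  14.4]
tin_b [27.7 73.7]
tin_a [ 26.5 140.9]
stray [-63.   -3.4]
post [  51.8 -160. ]
fence frontleftcorner [ 39.2 -34.5]
fence frontright [ 39.2 -42.7]
paddle front [ 47.8 -21.4]
barfront [  62.6 -107.8]
barfront r [ 62.7 144.2]
scoop [ -79.5 -184.9]
jar [  2.  194.7]
```

```bash
python3 - <<'E'
from h import *
bot.reach(W(.066,-.015,.16),ORI); bot.dwell(.2)
f0=np.array(bot.current_contact_force())
ov=bot.finger_overhang
bot.movel(W(.066,-.015,.107+ov),velocity=.08)
z=.107+ov
while z>.088+ov:
    z-=.001; bot.movel(W(.066,-.015,z),velocity=.03); f=np.array(bot.current_contact_force())-f0
    print(round((z-ov)*1000,1),f.round(1),end=" | ")
    if f[2]>5.0: break
print(bot.current_position(),bot.current_time_s())
E
```

```text
106.0 [1.7 0.4 0.1] | 105.0 [-0.4 -0.7 -0.6] | 104.0 [ 0.4  0.3 -0.7] | 103.0 [ 0.2 -1.   1.6] | 102.0 [ 0.4 -0.6  1.8] | 101.0 [-0.1 -0.2  2.3] | 100.0 [-0.2 -0.6  3.4] | 99.0 [0.7 0.4 2. ] | 98.0 [-0.2  0.4  2.1] | 97.0 [0.4 0.4 2.8] | 96.0 [ 0.5 -0.3  3.7] | 95.0 [0.5 0.2 4.8] | 94.0 [0.6 0.1 4.1] | 93.0 [ 0.2 -1.   7. ] | [0.58376837 0.01393376 0.11853221] 8.0667
```

```bash
python3 - <<'E'
from h import *
z=.0948+bot.finger_overhang
bot.movel(W(.066,-.015,z),velocity=.03); bot.dwell(.1)
f0=np.array(bot.current_contact_force())
def g(y,v):
    bot.movel(W(.066,y,z),velocity=v); f=np.array(bot.current_contact_force())
    fy=Rz.T@(f-f0)[:2]; print(round(y*1000),fy.round(1),f[2].round(1),end=" | "); return fy[1]
g(-.025,.05);g(-.04,.05);g(-.06,.05);g(-.09,.06);g(-.11,.06)
y=-.11
while y>-.135:
    y-=.0025
    if g(y,.03)>9: break
print(y,Ri(bot.current_position()),bot.current_position(),bot.current_time_s())
bot.dwell(.1)
E
```

```text
-25 [-1.1 -1.2] 4.6 | -40 [-1.  -0.8] 5.5 | -60 [-0.9 -1.2] 5.0 | -90 [-0.6 -0.4] 5.4 | -110 [-0.8 -1.9] 4.7 | -112 [-0.7 -0.8] 5.3 | -115 [-0.3  1.1] 5.3 | -118 [-1.1  2.1] 5.1 | -120 [-1.3  1.6] 4.8 | -123 [-0.7  4.7] 5.0 | -125 [ 0.3 13.2] 6.3 | -0.125 [  65.7 -121.4] [ 0.57023239 -0.09158549  0.1197768 ] 12.4
```

```bash
python3 - <<'E'
from h import *
bot.movel(W(.066,-.121,.16),velocity=.1)
bot.reach(W(-.08,0,.28),ORI); bot.set_gripper(.04); bot.dwell(.1)
K,T=wfc("wrist");p,d=bot.snapshot("wrist");cv2.imwrite("pics/w1.png",p[:,:,::-1]);np.savez("w1.npz",p=p,d=d,K=K,T=T)
for nm,lo,hi,z in(("orange",(5,190,150),(18,255,255),.1035),("green",(60,80,50),(85,255,255),.08)):
    for c,s in blobs(p,lo,hi,150): print(nm,c,s,Ri(ray(K,T,c,z)))
print(bot.current_time_s(),bot.current_finger_gap())
E
```

```text
green [257.0, 188.7] [235, 168, 44, 43, 435] [-62.1  -3. ]
14.5667 0.03995250812567967
```

View pics/w1.png

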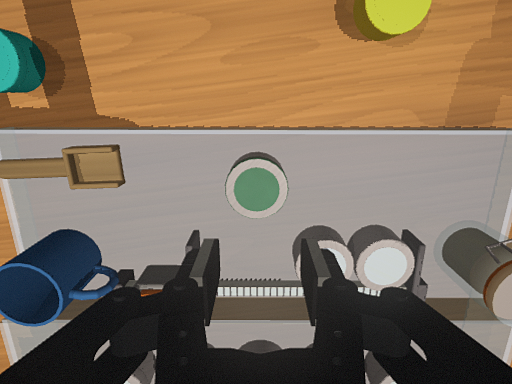

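The stop is fully back, with the jaw at about (193,240), and the green tin is still at (257,187). Next I'll push it with two fingers cradling its front.

```bash
python3 - <<'E'
from h import *
x0,y0,x1,y1=-.127,-.004,-.008,-.017
z=.045+bot.finger_overhang
bot.reach(W(x0,y0,.16),ORI); bot.movel(W(x0,y0,z),velocity=.1); bot.dwell(.2)
f0=np.array(bot.current_contact_force())
x=x0
def g(x,v):
    y=y0+(y1-y0)*min(1,max(0,(x-x0-.02)/(x1-x0-.03)))
    bot.movel(W(x,y,z),velocity=v); f=Rz.T@(np.array(bot.current_contact_force())-f0)[:2]
    print(round(x*1000,1),f.round(1),end=" | "); return f[0]
for x in np.arange(x0+.008,-.022,.008):
    if g(x,.05)<-6: break
while x<.012:
    x+=.002
    if g(x,.02)<-5: break
print(Ri(bot.current_position()),bot.current_time_s())
E
```

```text
-119.0 [-0.1 -1.1] | -111.0 [0.9 0.1] | -103.0 [ 0.8 -0.3] | -95.0 [-0.3 -0.9] | -87.0 [ 0.9 -0.4] | -79.0 [0.7 0.8] | -71.0 [-0.4 -0.4] | -63.0 [-0.8 -0. ] | -55.0 [-0.4  0.1] | -47.0 [ 0.1 -1. ] | -39.0 [ 1.  -0.5] | -31.0 [ 0.3 -0.3] | -23.0 [-0.3 -0.7] | -21.0 [ 0.3 -1. ] | -19.0 [-0.5 -0.2] | -17.0 [ 0.6 -0.5] | -15.0 [-0.2  0.1] | -13.0 [-0.8 -0.3] | -11.0 [-0.4 -0.7] | -9.0 [-0.1 -0.6] | -7.0 [ 0.5 -1. ] | -5.0 [-4.1 -1.2] | -3.0 [-10.3  -1.9] | [ -6.2 -16.9] 22.9083
```

```bash
python3 - <<'E'
from h import *
z=.045+bot.finger_overhang
bot.movel(W(-.05,-.017,z),velocity=.05); bot.movel(W(-.08,-.017,.2),velocity=.15); bot.reach(W(-.13,-.03,.30),ORI);bot.set_gripper(.0); bot.dwell(.1)
K,T=wfc("wrist");p,d=bot.snapshot("wrist");cv2.imwrite("pics/w2.png",p[:,:,::-1])
for c,s in blobs(p,(60,80,50),(85,255,255),100): print("green",c,s,Ri(ray(K,T,c,.08)))
for c,s in blobs(p,(5,190,130),(18,255,255),100): print("orange",c,s,Ri(ray(K,T,c,.1035)))
print(bot.current_time_s())
E
```

```text
26.1833
```

View pics/w2.png

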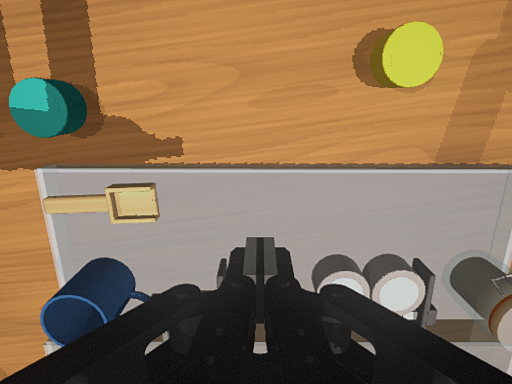

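The closed fingers hide the gap from this pose; only the jaw's edge shows, at (221,275). I'll look from the side instead.

```bash
python3 - <<'E'
from h import *
bot.reach(W(-.01,.09,.32),ORI); bot.dwell(.1)
K,T=wfc("wrist");p,d=bot.snapshot("wrist");cv2.imwrite("pics/w3.png",p[:,:,::-1])
for c,s in blobs(p,(60,80,50),(85,255,255),100): print("green",c,s,Ri(ray(K,T,c,.08)))
for c,s in blobs(p,(5,190,130),(18,255,255),40): 
    print("orange",c,s,Ri(ray(K,T,c,.1035)))
    u,v=map(int,c); q=np.array([(u-K[0,2])/K[0,0],(v-K[1,2])/K[1,1],1,0])*d[v,u]; q[3]=1; print("orange point",(T@q)[2].round(4))
print(bot.current_time_s())
E
```

```text
green [170.4, 198.4] [152, 180, 39, 37, 1119] [ 30.6 -17. ]
orange [88.0, 234.9] [67, 221, 43, 29, 1063] [  67.  -108.5]
orange point 0.1014
27.05
```

View pics/w3.png

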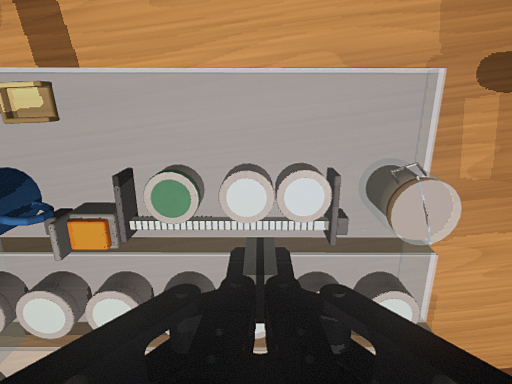

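The green tin is at riser (30.6, -17) against the bar. The paddle is at (88,235), up at z of about 101 mm and y of about -110, so the stop is at its back end. The other tins, mug, jar and scoop haven't moved.

```bash
python3 -c "
from station import bot
print(bot.sign_off())"
```

```text
the job is handed in; nothing more can be done
None
```

The job is handed in (no verdict was returned): the stop is at its back end with the release up, and the green-lidded tin stands against the bar in the gap, measured at riser x 30.6, y -17 mm.

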